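Release the left-hand brake knob and bring the cruet round to the front

TASK

The lazy susan is locked by the red brake knob on its centre column; the knob has a left-hand thread, so loosen it by turning it clockwise (seen from above) until the tray is free, without forcing the knob against its end stop or the tray against the brake. Then take hold of the tray by its blue finger post and turn it gently until the vinegar cruet stands at the yellow front marker. Do not touch or topple anything standing on the tray, and leave the rest of the counter alone.

Things in the scene. Friction and masses are not known exactly. Their poses are not given: they have to be found in the camera images.
- base: Fixed foot of the lazy susan, origin on the counter on the vertical turning axis, z up. Carries a 36 mm aluminium column that stands up through the tray to 101 mm, and a yellow marker block (22 x 30 x 8 mm, on the counter just outside the tray rim, 196 mm from the axis in the base's -x direction, roughly towards the robot).
- knob_top (a point): Centre of the flat top of the red fluted brake knob, on the turning axis, 134 mm above the counter (fixed to the base: does not turn). Knob: round, 52 mm in diameter, 30 mm tall (104 to 134 mm above the counter), on the column; grip from above at any yaw. Left-hand thread: clockwise from above loosens; it does not rise; it needs several grasps of about 1.5 rad.
- knob_foot (a point): Centre of the knob's underside, 104 mm above the counter, fixed. How far the knob is screwed in at first is hidden: the brake lets go after 0.95 to 3.55 rad clockwise; 0.25 rad after that it meets the open end stop (1.2 to 3.8 rad from the start). Anticlockwise the tight stop comes after 0.4 to 3.0 rad. Even drag about 0.18 N m, plus 0.03 N m per rad/s; it stays where left.
- knob_stop: The knob's two end stops: small sprung fingers hidden inside it (origin on the axis, 104 mm above the counter). Pressed by the knob they give at 2 N m per rad, on top of the drag; more than 25 N on one (0.52 N m, at 21 mm radius; about 0.26 rad of forcing past first touch) damages it.
- tray: Pale round plastic tray, 330 mm in diameter, 8 mm thick, upper face 30 mm above the counter; origin on the turning axis at counter height, z up, x towards its blue post. Locked at the start with its x along the base's x. Once free it turns either way on a ball bearing (0.05 N m drag) and stays where it is left.
- post (a point): Centre of the top of the blue upright finger post on the tray: round, 18 mm in diameter, from 30 to 95 mm above the counter, 130 mm from the turning axis. No standing thing is nearer to it than 90 mm. Grip it from above; it can turn between the fingers.
- brake_housing: The small brake under the tray (seen hardly at all), origin on the counter 100 mm from the axis; it carries a pin that locks the tray with about 0.3 degrees of play until the knob is loosened. Do not push the tray against it with more than 25 N there (about 19 N at the post).
- mark_spot (a point): The spot in front of the yellow marker where the cruet's middle must come: fixed point 30 mm above the counter (tray surface), 115 mm from the axis in the base's -x direction.
- cruet: Empty stoppered vinegar cruet of green glass, 60 mm in diameter, 126 mm tall, standing on the tray 115 mm from the axis, at 72, 144, 216 or 288 degrees from the post; origin at the centre of its underside.
- grinder: Steel pepper grinder, 54 mm in diameter, 122 mm tall, on the tray 115 mm from the axis; origin at the centre of its underside.
- ramekin_a: White ceramic ramekin, 76 mm in diameter, 42 mm tall, on the tray 115 mm from the axis; origin under its centre.
- ramekin_b: Blue ceramic ramekin, 76 mm in diameter, 42 mm tall, on the tray 115 mm from the axis; origin under its centre.
- mug: Terracotta mug, 80 mm in diameter, 90 mm tall, on the counter; origin under its centre. A bystander.
- salt_jar: Glass salt jar with a metal cap, 68 mm in diameter, 100 mm tall, on the counter; origin under its centre. A bystander.
- bowl: White bowl, 130 mm in diameter, 50 mm tall, on the counter; origin under its centre. A bystander.
Things that resemble listed ones, but are neither listed nor needed, are in the scene too. Leave any purple look-alike of the grinder alone.

How it is judged:
By the outcome, as a careful person would: the job done as asked, in the order asked, and still so for the second after the job is handed in, with the robot touching nothing.
It also fails if it takes over 72 s, if anything falls off the work surface, if the arm or the gripper's body presses on something with over 40 N, if the wrist force passes 120 N, or if a joint passes its speed limit or range.

ROBOT

A 6-joint arm with a two-finger parallel gripper is mounted at the origin on the work surface. World frame = base frame: x ahead of the robot, y to its left, z up, the work surface at z = 0. Lengths are in mm, angles in rad, forces in N, time in s.
With the tool pointing down it reaches from about 350 to 725 mm from the base axis. Payload 4.3 kg.
Tool frame: the origin (TCP) lies midway between the tips of the shut fingers; the grasp point (between the pads) lies 19 mm behind it (bot.grip_point_offset is the distance from the TCP to the grasp point, in mm); z points along the fingers, y is the line along which they close (so a half turn about z gives the same grasp; the last joint's range is limited). The gripper opens to 85 mm and grips with 20 to 120 N. Pads are 22 mm wide; open, the fingers measure 114 mm over their backs; the gripper's body (76 mm by 85 mm) begins 54 mm behind the grasp point. The pads swing forward as they close: fully open they stand 13 mm farther back than shut.
Start: joints at [-1.418, 0.377, 0.081, 1.274, 0, 1.46], TCP at [149.386, -555.293, 231.329] pointing down, gripper open.
Joint ranges: [-2.72, 2.72], [-0.84, 1.66], [-1.02, 1.22], [-1.77, 2.12], [-1.37, 1.28], [-3.14, 3.14]. Speed limits (rad/s): [2.57, 2.57, 3.14, 3.14, 3.14, 3.14].

INTERFACE

Orientations are given as a unit quaternion [x, y, z, w].
In Python, from station import bot gives the robot as it stands.
- The arm moves only by the shell command python3 -m crank 'ROWS' [FORCE]. ROWS is JSON, a list of rows, each an object with "rot": the turn, a rotation vector about the tool's x, y, z in rad, a list of three; "dp": the shift along the tool's x, y, z in m, a list of three; "fingers": the opening, from 0 (shut) to 1 (fully open). In form: [{"rot": [rx, ry, rz], "dp": [dx, dy, dz], "fingers": fingers}, ...]. A call has 1 to 5 rows; each row shifts and turns the commanded pose from where the row before left it, along the tool's axes as they then stand; what a row does not reach is not made up. A row lasts 1/12 s, in which the tool goes at most 41.7 mm and 7.16 degrees, less where a joint would pass 70% of its speed; a pose out of reach is approached as far as the arm can. A call is refused whole if a number of a shift passes 0.0417 or a number of a turn 0.125, either way. A call with a gripper value outside its range is refused whole. The fingers move at their own pace and stop on an object; FORCE is the grip in N (left out, the last holds). Time passes only in rows, so rows that do not move let the fingers close. It gives the time, the measured TCP pose, the force, the opening and the grip force at its end, in the units of the state.
- bot.read_state(): the state, without advancing time (a new reading comes with each control period).
- bot.grab_frame(name): name is "scene" or "side" or "wrist"; returns a dict with "pixels" (384x512x3 uint8, blue, green, red), "fx", "fy", "cx", "cy" (pixels), "R" (3x3) and "t" (3): a world point X has camera coordinates R X + t. Camera axes: x right, y down, z forward; pixel columns grow to the right and rows downward; lengths in mm; the calibration is good to about 2 mm. A picture is of the moment at which its call begins. There is no depth.
- bot.job_done(): hands the job in; it is judged then, once.
Trained networks look in the newest picture that a camera, given by its name, has taken for a name from the list of things; names that differ only in an ending like _2 or _b are one class to them, and where a whole thing is asked for, a point or a joint stands for the part that bears it (a point fixed in the world has none). Each returns a list of dicts, best first, with "score" (0 to 1); they miss things now and then, are a little off and sometimes report something else, mostly with a low value. They report only what shows in the picture. A call takes as long as a camera call. They do not tell look-alikes from the thing itself.
- bot.spot_in(camera, query): "centre" ([x, y, z] in mm, in world coordinates, good to about 4 mm: the middle of the surface that is visible of it).
- bot.tip_of(camera, query): "centre" ([x, y, z] in mm, in world coordinates, good to about 4 mm: a listed point, or the origin of a listed thing).
The state is a dict: "t": time; "joints": joint angles; "qd": joint speeds; "effort": joint torques, N m; "position": TCP position; "ee_rot": TCP orientation; "force": force on the tool from outside, world axes, zero at the start; "ft_torque": the same for the moment, N m; "finger_gap": opening from 0.0 (shut) to 1.0 (fully open); "gripper_force": force on a finger pad.
Only numpy, scipy, OpenCV 4.12 (cv2) and the standard library are available. Lean on these libraries where they do the work, as an engineer would, in place of code of your own. Each camera call takes 0.05 s, during which the arm holds its last target. There are 200 camera calls.

## Working session

There is one attempt and no reset: what is moved stays moved. The work goes in short steps, Python scripts to look and compute and a shell command to move; the robot and the scene stay as the last step left them, time stands still between calls to the robot, and variables do not carry over. Pictures are saved under pics/ and viewed, at most 10 in all, crops included, and the job is handed in when it is done.

```bash
mkdir -p pics
python3 - <<'E'
from station import bot
import cv2,numpy as np
ims=[]
for c in ["scene","side"]:
    f=bot.grab_frame(c); cv2.imwrite(f"pics/{c}0.png",f["pixels"])
    for q in ["knob_top","post","mark_spot","cruet","base","grinder","ramekin_a","mug","salt_jar","bowl"]:
        r=bot.tip_of(c,q)
        print(c,q,[(np.round(d["centre"]).tolist(),round(d["score"],2)) for d in r[:3]])
s=bot.read_state();print(s)
E
```

```text
scene knob_top [([530.0, -6.0, 132.0], 0.67)]
scene post [([657.0, 31.0, 94.0], 0.74)]
scene mark_spot [([420.0, -31.0, 31.0], 0.9)]
scene cruet [([430.0, 38.0, 31.0], 0.81), ([538.0, 112.0, 29.0], 0.2)]
scene base [([535.0, -4.0, 0.0], 0.63), ([530.0, -2.0, 101.0], 0.34)]
scene grinder [([524.0, -300.0, 2.0], 0.91), ([332.0, -312.0, -1.0], 0.74), ([462.0, -92.0, 28.0], 0.6)]
scene ramekin_a [([534.0, 113.0, 29.0], 0.92), ([589.0, -97.0, 27.0], 0.64), ([393.0, 453.0, 4.0], 0.22)]
scene mug [([626.0, -444.0, -1.0], 0.7), ([536.0, -4.0, -1.0], 0.32)]
scene salt_jar [([625.0, 415.0, -5.0], 0.92), ([623.0, -440.0, -1.0], 0.71)]
scene bowl [([395.0, 455.0, 2.0], 0.93)]
side knob_top [([533.0, -2.0, 131.0], 0.59)]
side post [([656.0, 30.0, 91.0], 0.82)]
side mark_spot [([420.0, -32.0, 33.0], 0.86)]
side cruet [([423.0, 39.0, 30.0], 0.79)]
side base [([525.0, -1.0, 2.0], 0.71)]
side grinder [([458.0, -88.0, 32.0], 0.87), ([334.0, -307.0, 2.0], 0.69), ([522.0, -295.0, -2.0], 0.58)]
side ramekin_a [([536.0, 108.0, 32.0], 0.86), ([594.0, -98.0, 31.0], 0.65), ([526.0, -3.0, -0.0], 0.55)]
side mug [([623.0, -441.0, 4.0], 0.7)]
side salt_jar [([626.0, 420.0, 1.0], 0.58)]
side bowl [([390.0, 456.0, -3.0], 0.74)]
{'t': 1.1, 'joints': array([-1.41825734e+00,  3.77289317e-01,  8.10117603e-02,  1.27438224e+00,
       -1.30901722e-05,  1.46049827e+00]), 'qd': array([-0.00042337,  0.00074899,  0.00039877, -0.00120213, -0.00059158,
       -0.00046117]), 'effort': array([-6.40011240e-04, -4.63529670e+01,  2.70161766e+01,  1.72771270e-04,
       -5.47595409e-04,  1.88772731e-06]), 'position': array([ 149.40780275, -555.30146693,  231.34003716]), 'ee_rot': array([ 9.91377005e-01,  1.31040563e-01, -5.10194111e-06,  6.83881850e-05]), 'force': array([-0.76550689,  0.00211063,  0.42899993]), 'ft_torque': array([-0.02407941, -0.02246914,  0.03375226]), 'gripper_force': 0.0, 'finger_gap': 0.9991231299301224}
```

View pics/scene0.png

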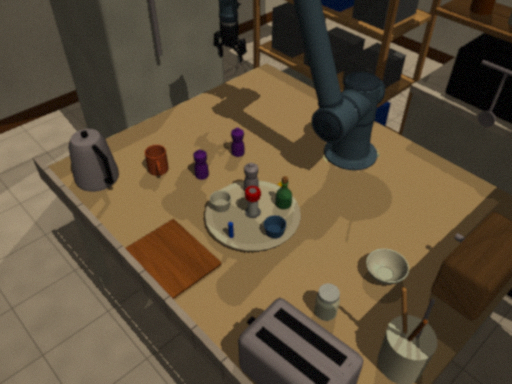

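View pics/side0.png

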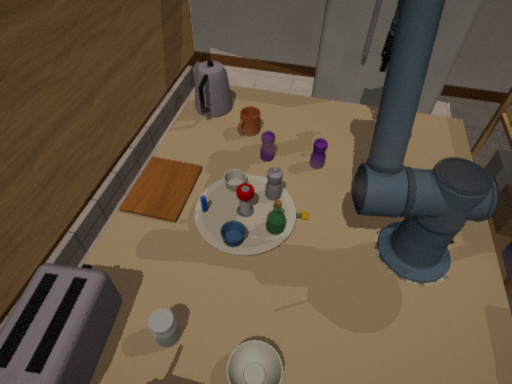

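The pictures show the knob at scene (253,194) and side (245,190). The green cruet is at (285,195) and the blue post at (231,229), and purple look-alikes stand off the tray. The axis is about (531,-3) and the base yaw about 15°. The cruet is at 144° from the post, so the tray needs +36° (anticlockwise). First I'll unwind the wrist so one grasp has enough clockwise range.

```bash
cat > h.py <<'E'
from station import bot
import numpy as np, sys
from scipy.spatial.transform import Rotation as R
def rel(target):
    s=bot.read_state(); d=R.from_quat(s["ee_rot"]).inv().apply(np.array(target)-s["position"])/1000
    print("t",round(s["t"],2),"pos",s["position"].round(1),"j",s["joints"].round(2),"tool shift m",d.round(4),"dist",np.linalg.norm(d).round(4)); return d
def st():
    s=bot.read_state(); print("t %.2f"%s["t"],"pos",s["position"].round(1),"j6 %.3f"%s["joints"][5],"F",s["force"].round(1),"M",s["ft_torque"].round(3),"gap %.3f"%s["finger_gap"],"grip %.1f"%s["gripper_force"]); return s
E
R5='x'
for i in 1; do python3 -m crank '[{"rot":[0,0,-0.124],"dp":[0,0,0],"fingers":1},{"rot":[0,0,-0.124],"dp":[0,0,0],"fingers":1},{"rot":[0,0,-0.124],"dp":[0,0,0],"fingers":1},{"rot":[0,0,-0.124],"dp":[0,0,0],"fingers":1},{"rot":[0,0,-0.124],"dp":[0,0,0],"fingers":1}]'; done
python3 -c "from h import *; st(); rel([531,-3,231])"
```

```text
t: 1.52
position: [149.4, -555.3, 231.3]
ee_rot: [0.903, 0.43, -0.0, 0.0]
force: [0.3, 0.9, 0.4]
finger_gap: 1.003
gripper_force: 0.0
t 1.52 pos [ 149.4 -555.3  231.3] j6 0.834 F [0.3 0.9 0.4] M [-0.029 -0.015  0.04 ] gap 1.003 grip 0.0
t 1.52 pos [ 149.4 -555.3  231.3] j [-1.42  0.38  0.08  1.27  0.    0.83] tool shift m [ 6.693e-01 -5.180e-02  3.000e-04] dist 0.6713
```

```bash
python3 -m crank '[{"rot":[0,0,-0.124],"dp":[0,0,0],"fingers":1},{"rot":[0,0,-0.124],"dp":[0,0,0],"fingers":1},{"rot":[0,0,-0.124],"dp":[0,0,0],"fingers":1},{"rot":[0,0,-0.124],"dp":[0,0,0],"fingers":1},{"rot":[0,0,-0.124],"dp":[0,0,0],"fingers":1}]' >/dev/null
python3 -m crank '[{"rot":[0,0,-0.124],"dp":[0,0,0],"fingers":1},{"rot":[0,0,-0.124],"dp":[0,0,0],"fingers":1},{"rot":[0,0,-0.124],"dp":[0,0,0],"fingers":1},{"rot":[0,0,-0.124],"dp":[0,0,0],"fingers":1},{"rot":[0,0,-0.124],"dp":[0,0,0],"fingers":1}]' >/dev/null
python3 -m crank '[{"rot":[0,0,-0.124],"dp":[0,0,0],"fingers":1},{"rot":[0,0,-0.124],"dp":[0,0,0],"fingers":1},{"rot":[0,0,-0.124],"dp":[0,0,0],"fingers":1},{"rot":[0,0,-0.124],"dp":[0,0,0],"fingers":1},{"rot":[0,0,-0.124],"dp":[0,0,0],"fingers":1}]' >/dev/null
python3 -m crank '[{"rot":[0,0,-0.124],"dp":[0,0,0],"fingers":1},{"rot":[0,0,-0.124],"dp":[0,0,0],"fingers":1},{"rot":[0,0,-0.124],"dp":[0,0,0],"fingers":1},{"rot":[0,0,-0.124],"dp":[0,0,0],"fingers":1},{"rot":[0,0,-0.124],"dp":[0,0,0],"fingers":1}]' >/dev/null
python3 -m crank '[{"rot":[0,0,-0.124],"dp":[0,0,0],"fingers":1},{"rot":[0,0,-0.124],"dp":[0,0,0],"fingers":1},{"rot":[0,0,-0.124],"dp":[0,0,0],"fingers":1},{"rot":[0,0,-0.124],"dp":[0,0,0],"fingers":1},{"rot":[0,0,-0.124],"dp":[0,0,0],"fingers":1}]' >/dev/null
python3 -m crank '[{"rot":[0,0,-0.124],"dp":[0,0,0],"fingers":1},{"rot":[0,0,-0.124],"dp":[0,0,0],"fingers":1},{"rot":[0,0,-0.124],"dp":[0,0,0],"fingers":1},{"rot":[0,0,-0.124],"dp":[0,0,0],"fingers":1}]' >/dev/null
python3 -c "from h import *; rel([531,-3,231])"
```

```text
t 3.93 pos [ 149.4 -555.3  231.3] j [-1.42  0.38  0.08  1.27  0.   -2.76] tool shift m [-6.241e-01 -2.473e-01  3.000e-04] dist 0.6713
```

```bash
python3 -m crank '[{"rot":[0,0,0],"dp":[-0.0312,-0.0124,0],"fingers":1},{"rot":[0,0,0],"dp":[-0.0312,-0.0124,0],"fingers":1},{"rot":[0,0,0],"dp":[-0.0312,-0.0124,0],"fingers":1},{"rot":[0,0,0],"dp":[-0.0312,-0.0124,0],"fingers":1},{"rot":[0,0,0],"dp":[-0.0312,-0.0124,0],"fingers":1}]' >/dev/null
python3 -m crank '[{"rot":[0,0,0],"dp":[-0.0312,-0.0124,0],"fingers":1},{"rot":[0,0,0],"dp":[-0.0312,-0.0124,0],"fingers":1},{"rot":[0,0,0],"dp":[-0.0312,-0.0124,0],"fingers":1},{"rot":[0,0,0],"dp":[-0.0312,-0.0124,0],"fingers":1},{"rot":[0,0,0],"dp":[-0.0312,-0.0124,0],"fingers":1}]' >/dev/null
python3 -m crank '[{"rot":[0,0,0],"dp":[-0.0312,-0.0124,0],"fingers":1},{"rot":[0,0,0],"dp":[-0.0312,-0.0124,0],"fingers":1},{"rot":[0,0,0],"dp":[-0.0312,-0.0124,0],"fingers":1},{"rot":[0,0,0],"dp":[-0.0312,-0.0124,0],"fingers":1},{"rot":[0,0,0],"dp":[-0.0312,-0.0124,0],"fingers":1}]' >/dev/null
python3 -m crank '[{"rot":[0,0,0],"dp":[-0.0312,-0.0124,0],"fingers":1},{"rot":[0,0,0],"dp":[-0.0312,-0.0124,0],"fingers":1},{"rot":[0,0,0],"dp":[-0.0312,-0.0124,0],"fingers":1},{"rot":[0,0,0],"dp":[-0.0312,-0.0124,0],"fingers":1},{"rot":[0,0,0],"dp":[-0.0312,-0.0124,0],"fingers":1}]' >/dev/null
python3 - <<'E'
from h import *
import cv2
f=bot.grab_frame("wrist"); p=f["pixels"]; cv2.imwrite("pics/w1.png",p)
for q in ["knob_top","mark_spot","cruet","post"]: print(q,[(np.round(d["centre"],1).tolist(),round(d["score"],2)) for d in bot.tip_of("wrist",q)[:2]])
h=cv2.cvtColor(p,cv2.COLOR_BGR2HSV); m=((h[...,0]<6)|(h[...,0]>174))&(h[...,1]>180)&(h[...,2]>60)
n,l,s,c=cv2.connectedComponentsWithStats(m.astype(np.uint8)); i=1+s[1:,4].argmax(); print(s[i],c[i])
X=np.array([531,-3,134.]); q=f["R"]@X+f["t"]; print("proj",f["fx"]*q[0]/q[2]+f["cx"],f["fy"]*q[1]/q[2]+f["cy"],"depth",q[2],f["fx"])
st(); rel([531,-3,200])
E
```

```text
knob_top [([534.8, -1.2, 132.5], 0.64)]
mark_spot [([424.1, -32.3, 30.3], 0.83), ([532.5, 0.6, 2.4], 0.19)]
cruet [([423.4, 38.3, 29.9], 0.72), ([590.5, -98.6, 33.9], 0.59)]
post [([651.7, 25.1, 96.2], 0.85)]
[ 232  159   62   64 1941] [262.77022154 189.88562597]
proj 265.47159864282503 193.15933190524117 depth 250.8446124760399 307.65078358417327
t 5.85 pos [534.7  -5.9 231.1] j6 -1.467 F [-0.  -0.1 -0.1] M [-0.05   0.009  0.004] gap 1.001 grip 0.0
t 5.85 pos [534.7  -5.9 231.1] j [-0.13  0.3  -0.04  1.24 -0.   -1.47] tool shift m [-0.002   0.0042  0.0311] dist 0.0315
```

View pics/w1.png

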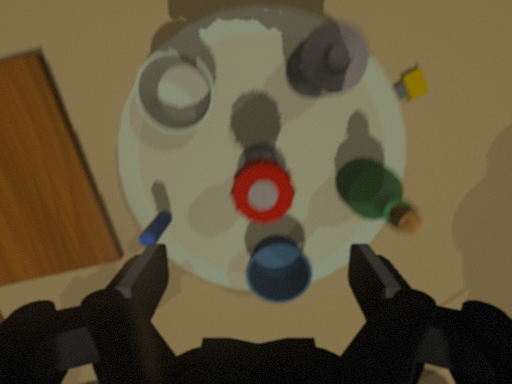

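The wrist picture shows the knob top at (263,195), which puts the axis near (533,-2). The cruet at (370,190) and the grinder at (330,60) are clear of the gripper. I'll descend and grip.

```bash
python3 -m crank '[{"rot":[0,0,0],"dp":[-0.0034,0.0026,0.02],"fingers":1},{"rot":[0,0,0],"dp":[0,0,0.03],"fingers":1},{"rot":[0,0,0],"dp":[0,0,0.03],"fingers":1},{"rot":[0,0,0],"dp":[0,0,0.03],"fingers":1},{"rot":[0,0,0],"dp":[0,0,0.024],"fingers":1}]'
python3 -m crank '[{"rot":[0,0,0],"dp":[0,0,0],"fingers":0.75},{"rot":[0,0,0],"dp":[0,0,0],"fingers":0.65},{"rot":[0,0,0],"dp":[0,0,0],"fingers":0.58},{"rot":[0,0,0],"dp":[0,0,0],"fingers":0.5},{"rot":[0,0,0],"dp":[0,0,0],"fingers":0.5}]' 30
python3 -c "from h import *; st()"
```

```text
t: 6.27
position: [531.6, -3.2, 95.5]
ee_rot: [-0.619, 0.785, 0.0, -0.001]
force: [0.5, -0.1, -0.1]
finger_gap: 1.0
gripper_force: 0.0
t: 6.68
position: [531.5, -2.2, 98.9]
ee_rot: [-0.62, 0.785, 0.001, -0.001]
force: [-7.5, -0.3, 1.7]
finger_gap: 0.602
gripper_force: 33.7
t 6.68 pos [531.5  -2.2  98.9] j6 -1.459 F [-7.5 -0.3  1.7] M [-0.084  1.333 -0.091] gap 0.602 grip 33.7
```

```bash
python3 -m crank '[{"rot":[0,0,0],"dp":[0.0003,0.0014,0],"fingers":0.5},{"rot":[0,0,0],"dp":[0,0,0],"fingers":0.5}]' >/dev/null
python3 -c "from h import *; st()"
python3 -m crank '[{"rot":[0,0,0.1],"dp":[0,0,0],"fingers":0.5},{"rot":[0,0,0.1],"dp":[0,0,0],"fingers":0.5},{"rot":[0,0,0.1],"dp":[0,0,0],"fingers":0.5}]' >/dev/null
python3 -c "from h import *; st()"
python3 -m crank '[{"rot":[0,0,0.1],"dp":[0,0,0],"fingers":0.5},{"rot":[0,0,0.1],"dp":[0,0,0],"fingers":0.5},{"rot":[0,0,0.1],"dp":[0,0,0],"fingers":0.5}]' >/dev/null
python3 -c "from h import *; st()"
```

```text
t 6.85 pos [531.5  -2.2  98.9] j6 -1.460 F [-5.4 -0.4  4.3] M [-0.093  1.205 -0.186] gap 0.602 grip 33.8
t 7.10 pos [531.7  -2.3  98.9] j6 -1.155 F [-5.2 -1.9  2.9] M [-0.185  1.194  0.236] gap 0.599 grip 34.0
t 7.35 pos [531.9  -2.4  98.9] j6 -0.855 F [-4.2 -1.6  4.1] M [-0.219  1.067  0.231] gap 0.598 grip 33.9
```

```bash
cat > chk.py <<'E'
from h import *
s=bot.read_state(); m=s["ft_torque"][2]; print("t %.2f j6 %.3f Mz %.3f Fxy %s gap %.3f"%(s["t"],s["joints"][5],m,s["force"].round(1),s["finger_gap"]))
sys.exit(int(m>0.31))
E
python3 -m crank '[{"rot":[0,0,0.1],"dp":[0,0,0],"fingers":0.5},{"rot":[0,0,0.1],"dp":[0,0,0],"fingers":0.5},{"rot":[0,0,0.1],"dp":[0,0,0],"fingers":0.5},{"rot":[0,0,0.1],"dp":[0,0,0],"fingers":0.5},{"rot":[0,0,0.1],"dp":[0,0,0],"fingers":0.5}]' >/dev/null && python3 chk.py &&
python3 -m crank '[{"rot":[0,0,0.06],"dp":[0,0,0],"fingers":0.5}]' >/dev/null && python3 chk.py &&
python3 -m crank '[{"rot":[0,0,0.06],"dp":[0,0,0],"fingers":0.5}]' >/dev/null && python3 chk.py &&
python3 -m crank '[{"rot":[0,0,0.06],"dp":[0,0,0],"fingers":0.5}]' >/dev/null && python3 chk.py &&
python3 -m crank '[{"rot":[0,0,0.06],"dp":[0,0,0],"fingers":0.5}]' >/dev/null && python3 chk.py &&
python3 -m crank '[{"rot":[0,0,0.06],"dp":[0,0,0],"fingers":0.5}]' >/dev/null && python3 chk.py &&
python3 -m crank '[{"rot":[0,0,0.06],"dp":[0,0,0],"fingers":0.5}]' >/dev/null && python3 chk.py &&
python3 -m crank '[{"rot":[0,0,0.06],"dp":[0,0,0],"fingers":0.5}]' >/dev/null && python3 chk.py &&
python3 -m crank '[{"rot":[0,0,0.06],"dp":[0,0,0],"fingers":0.5}]' >/dev/null && python3 chk.py &&
python3 -m crank '[{"rot":[0,0,0.06],"dp":[0,0,0],"fingers":0.5}]' >/dev/null && python3 chk.py &&
python3 -m crank '[{"rot":[0,0,0.06],"dp":[0,0,0],"fingers":0.5}]' >/dev/null && python3 chk.py
```

```text
t 7.77 j6 -0.355 Mz 0.241 Fxy [-4.9 -1.5  3. ] gap 0.600
t 7.85 j6 -0.296 Mz 0.141 Fxy [-4.9 -2.8  3.5] gap 0.600
t 7.93 j6 -0.237 Mz 0.172 Fxy [-5.6 -3.1  4.1] gap 0.596
t 8.02 j6 -0.177 Mz 0.236 Fxy [-4.3 -3.2  2.5] gap 0.597
t 8.10 j6 -0.117 Mz 0.195 Fxy [-4.8 -2.8  2.9] gap 0.600
t 8.18 j6 -0.057 Mz 0.236 Fxy [-5.2 -2.7  3.1] gap 0.597
t 8.27 j6 0.003 Mz 0.162 Fxy [-4.9 -3.2  3.5] gap 0.600
t 8.35 j6 0.063 Mz 0.160 Fxy [-5.2 -3.3  3. ] gap 0.599
t 8.43 j6 0.123 Mz 0.217 Fxy [-4.9 -4.   3. ] gap 0.600
t 8.52 j6 0.183 Mz 0.210 Fxy [-4.6 -3.   3.1] gap 0.602
t 8.60 j6 0.243 Mz 0.196 Fxy [-4.7 -3.2  2.4] gap 0.599
```

```bash
python3 -m crank '[{"rot":[0,0,0.07],"dp":[0,0,0],"fingers":0.5}]' >/dev/null && python3 chk.py &&
python3 -m crank '[{"rot":[0,0,0.07],"dp":[0,0,0],"fingers":0.5}]' >/dev/null && python3 chk.py &&
python3 -m crank '[{"rot":[0,0,0.07],"dp":[0,0,0],"fingers":0.5}]' >/dev/null && python3 chk.py &&
python3 -m crank '[{"rot":[0,0,0.07],"dp":[0,0,0],"fingers":0.5}]' >/dev/null && python3 chk.py &&
python3 -m crank '[{"rot":[0,0,0.07],"dp":[0,0,0],"fingers":0.5}]' >/dev/null && python3 chk.py &&
python3 -m crank '[{"rot":[0,0,0.07],"dp":[0,0,0],"fingers":0.5}]' >/dev/null && python3 chk.py &&
python3 -m crank '[{"rot":[0,0,0.07],"dp":[0,0,0],"fingers":0.5}]' >/dev/null && python3 chk.py &&
python3 -m crank '[{"rot":[0,0,0.07],"dp":[0,0,0],"fingers":0.5}]' >/dev/null && python3 chk.py &&
python3 -m crank '[{"rot":[0,0,0.07],"dp":[0,0,0],"fingers":0.5}]' >/dev/null && python3 chk.py &&
python3 -m crank '[{"rot":[0,0,0.07],"dp":[0,0,0],"fingers":0.5}]' >/dev/null && python3 chk.py &&
python3 -m crank '[{"rot":[0,0,0.07],"dp":[0,0,0],"fingers":0.5}]' >/dev/null && python3 chk.py &&
python3 -m crank '[{"rot":[0,0,0.07],"dp":[0,0,0],"fingers":0.5}]' >/dev/null && python3 chk.py &&
python3 -m crank '[{"rot":[0,0,0.07],"dp":[0,0,0],"fingers":0.5}]' >/dev/null && python3 chk.py &&
python3 -m crank '[{"rot":[0,0,0.07],"dp":[0,0,0],"fingers":0.5}]' >/dev/null && python3 chk.py &&
python3 -m crank '[{"rot":[0,0,0.07],"dp":[0,0,0],"fingers":0.5}]' >/dev/null && python3 chk.py
```

```text
t 8.68 j6 0.313 Mz 0.187 Fxy [-5.2 -3.2  3. ] gap 0.597
t 8.77 j6 0.383 Mz 0.288 Fxy [-5.7 -4.6  3.9] gap 0.597
t 8.85 j6 0.453 Mz 0.464 Fxy [-5.6 -5.6  4.2] gap 0.600
```

The end stop was touched lightly: 0.25 N m above drag, about half the limit. I'll back off 0.2 rad so the knob is off the stop and past the release point, then let go and rise.

```bash
python3 -m crank '[{"rot":[0,0,-0.1],"dp":[0,0,0],"fingers":0.5},{"rot":[0,0,-0.08],"dp":[0,0,0],"fingers":0.5},{"rot":[0,0,0],"dp":[0,0,0],"fingers":0.5}]' >/dev/null; python3 chk.py
python3 -m crank '[{"rot":[0,0,0],"dp":[0,0,0],"fingers":0.7},{"rot":[0,0,0],"dp":[0,0,0],"fingers":0.9},{"rot":[0,0,0],"dp":[0,0,0],"fingers":1},{"rot":[0,0,0],"dp":[0,0,0],"fingers":1}]' >/dev/null; python3 chk.py
python3 -m crank '[{"rot":[0,0,0],"dp":[0,0,-0.025],"fingers":1},{"rot":[0,0,0],"dp":[0,0,-0.04],"fingers":1},{"rot":[0,0,0],"dp":[0,0,-0.035],"fingers":1}]' >/dev/null
python3 - <<'E'
from h import *
st()
P=[]
for c in ["scene","side","wrist"]:
    bot.grab_frame(c)
    r=bot.tip_of(c,"post")
    print(c,[(np.round(d["centre"],1).tolist(),round(d["score"],2)) for d in r[:2]])
rel([655,30,198]); print(R.from_quat(bot.read_state()["ee_rot"]).as_matrix().round(3))
E
```

```text
t 9.10 j6 0.267 Mz 0.155 Fxy [-4.6 -4.   2.9] gap 0.602
t 9.43 j6 0.270 Mz -0.001 Fxy [-1.1 -0.2  0.5] gap 0.998
t 9.68 pos [531.3  -1.5 198.3] j6 0.270 F [ 1.6  0.1 -0.4] M [ 0.004 -0.03  -0.024] gap 0.999 grip 0.0
scene [([654.4, 35.0, 92.4], 0.91)]
side [([657.9, 29.0, 91.4], 0.55)]
wrist [([651.6, 25.0, 98.3], 0.71)]
t 9.98 pos [531.4  -1.6 196.3] j [-0.12  0.3  -0.12  1.15 -0.    0.27] tool shift m [-0.1021  0.0765 -0.0019] dist 0.1276
[[-0.924  0.383 -0.001]
 [ 0.383  0.924  0.   ]
 [ 0.001 -0.    -1.   ]]
```

```bash
python3 -m crank '[{"rot":[0,0,0],"dp":[-0.0257,0.0194,0],"fingers":1},{"rot":[0,0,0],"dp":[-0.0257,0.0194,0],"fingers":1},{"rot":[0,0,0],"dp":[-0.0257,0.0194,0],"fingers":1},{"rot":[0,0,0],"dp":[-0.0257,0.0194,0],"fingers":1},{"rot":[0,0,-0.11],"dp":[0,0,0],"fingers":1}]' >/dev/null
python3 -m crank '[{"rot":[0,0,-0.11],"dp":[0,0,0],"fingers":1},{"rot":[0,0,-0.11],"dp":[0,0,0],"fingers":1},{"rot":[0,0,-0.11],"dp":[0,0,0],"fingers":1},{"rot":[0,0,-0.11],"dp":[0,0,0],"fingers":1},{"rot":[0,0,-0.11],"dp":[0,0,0],"fingers":1}]' >/dev/null
python3 - <<'E'
from h import *
import cv2
f=bot.grab_frame("wrist"); p=f["pixels"]; cv2.imwrite("pics/w2.png",p)
print([(np.round(d["centre"],1).tolist(),round(d["score"],2)) for d in bot.tip_of("wrist","post")[:2]])
X=np.array([656,30.5,95.]); q=f["R"]@X+f["t"]; print("proj",f["fx"]*q[0]/q[2]+f["cx"],f["fy"]*q[1]/q[2]+f["cy"],"depth",q[2]); print(f["R"].round(2))
rel([656,30.5,58])
E
```

```text
[([651.7, 29.7, 95.0], 0.7)]
proj 259.2282571327037 191.57970957696645 depth 252.90010541763542
[[-0.27  0.96  0.  ]
 [ 0.92  0.26  0.29]
 [ 0.28  0.08 -0.96]]
t 10.92 pos [655.5  30.7 195. ] j [-0.05  0.56  0.28  1.29 -0.   -0.32] tool shift m [-0.001  -0.0005  0.137 ] dist 0.137
```

View pics/w2.png

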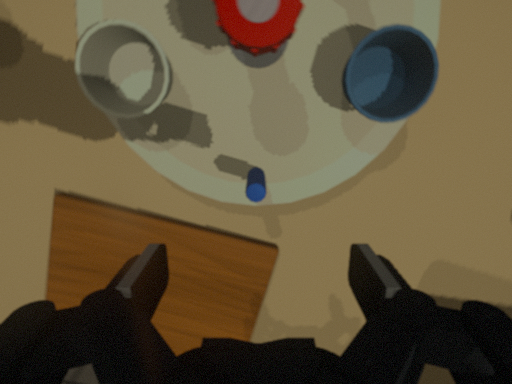

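The post top shows at (256,192), where it was predicted (259,192), and the space around it is clear. I'll go down and grip lightly.

```bash
python3 -m crank '[{"rot":[0,0,0],"dp":[-0.0003,-0.0015,0.0275],"fingers":1},{"rot":[0,0,0],"dp":[0,0,0.0275],"fingers":0.8},{"rot":[0,0,0],"dp":[0,0,0.0275],"fingers":0.6},{"rot":[0,0,0],"dp":[0,0,0.0275],"fingers":0.6},{"rot":[0,0,0],"dp":[0,0,0.026],"fingers":0.5}]' 20
python3 -m crank '[{"rot":[0,0,0],"dp":[0,0,0],"fingers":0.4},{"rot":[0,0,0],"dp":[0,0,0],"fingers":0.3},{"rot":[0,0,0],"dp":[0,0,0],"fingers":0.22},{"rot":[0,0,0],"dp":[0,0,0],"fingers":0.15},{"rot":[0,0,0],"dp":[0,0,0],"fingers":0.15}]' 20
python3 -c "
from h import *
s=st();p=s['position'][:2];a=np.array([531.5,-2]);v=p-a;print(np.hypot(*v),np.degrees(np.arctan2(v[1],v[0])))
print(R.from_quat(s['ee_rot']).as_matrix().round(3))"
```

```text
t: 11.33
position: [655.9, 29.3, 58.5]
ee_rot: [-0.132, 0.991, 0.0, -0.001]
force: [0.9, 0.1, 0.2]
finger_gap: 0.502
gripper_force: 0.0
t: 11.75
position: [658.0, 29.2, 62.5]
ee_rot: [-0.133, 0.991, -0.0, 0.001]
force: [0.1, -0.4, -2.2]
finger_gap: 0.204
gripper_force: 21.1
t 11.75 pos [658.   29.2  62.5] j6 -0.318 F [ 0.1 -0.4 -2.2] M [-0.066  0.093  0.026] gap 0.204 grip 21.1
130.25527237971926 13.855918182204737
[[-0.965 -0.263  0.002]
 [-0.263  0.965 -0.   ]
 [-0.001 -0.001 -1.   ]]
```

```bash
python3 -m crank '[{"rot":[0,0,-0.008],"dp":[0,0.001,0],"fingers":0.15},{"rot":[0,0,-0.008],"dp":[0,0.001,0],"fingers":0.15}]' >/dev/null
python3 -c "from h import *; st()"
```

```text
t 11.92 pos [657.5  31.1  62.5] j6 -0.333 F [-1.1 -0.9  0.6] M [-0.069  0.159 -0.042] gap 0.204 grip 21.3
```

The tray is free: it moved 2 mm with about 1 N. I'll turn it gently along the arc, checking the force as I go.

```bash
cat > fchk.py <<'E'
from h import *
s=st(); v=s["position"][:2]-np.array([531.5,-2]); e=R.from_quat(s["ee_rot"]).as_matrix()
print("  r %.1f ang %.2f toolx %.2f"%(np.hypot(*v),np.degrees(np.arctan2(v[1],v[0])),np.degrees(np.arctan2(-e[1,0],-e[0,0]))))
sys.exit(int(np.hypot(*s["force"][:2])>10))
E
python3 -m crank '[{"rot":[0,0,-0.015],"dp":[0,0.002,0],"fingers":0.15},{"rot":[0,0,-0.02],"dp":[0.00002,0.0026,0],"fingers":0.15},{"rot":[0,0,-0.025],"dp":[0.00004,0.0033,0],"fingers":0.15},{"rot":[0,0,-0.03],"dp":[0.00006,0.0039,0],"fingers":0.15},{"rot":[0,0,-0.03],"dp":[0.00006,0.0039,0],"fingers":0.15}]' >/dev/null; python3 fchk.py &&
python3 -m crank '[{"rot":[0,0,-0.03],"dp":[0.00006,0.0039,0],"fingers":0.15},{"rot":[0,0,-0.03],"dp":[0.00006,0.0039,0],"fingers":0.15},{"rot":[0,0,-0.03],"dp":[0.00006,0.0039,0],"fingers":0.15},{"rot":[0,0,-0.03],"dp":[0.00006,0.0039,0],"fingers":0.15},{"rot":[0,0,-0.03],"dp":[0.00006,0.0039,0],"fingers":0.15}]' >/dev/null; python3 fchk.py &&
python3 -m crank '[{"rot":[0,0,-0.03],"dp":[0.00006,0.0039,0],"fingers":0.15},{"rot":[0,0,-0.03],"dp":[0.00006,0.0039,0],"fingers":0.15},{"rot":[0,0,-0.03],"dp":[0.00006,0.0039,0],"fingers":0.15},{"rot":[0,0,-0.025],"dp":[0.00004,0.0033,0],"fingers":0.15},{"rot":[0,0,-0.02],"dp":[0.00002,0.0026,0],"fingers":0.15}]' >/dev/null; python3 fchk.py
```

```text
t 12.33 pos [652.4  46.4  62.5] j6 -0.432 F [-0.5 -0.5  6.3] M [-0.082  0.228  0.037] gap 0.204 grip 21.9
  r 130.2 ang 21.81 toolx 23.28
t 12.75 pos [643.6  63.9  62.4] j6 -0.556 F [ 0.4 -0.5  5. ] M [-0.054  0.04  -0.072] gap 0.201 grip 21.9
  r 130.1 ang 30.47 toolx 31.89
t 13.17 pos [633.5  78.5  62.4] j6 -0.668 F [1.2 0.5 3.7] M [ 0.077 -0.114 -0.018] gap 0.205 grip 21.9
  r 130.0 ang 38.29 toolx 39.62
```

```bash
python3 -m crank '[{"rot":[0,0,-0.02],"dp":[0.00002,0.0026,0],"fingers":0.15},{"rot":[0,0,-0.03],"dp":[0.00006,0.0039,0],"fingers":0.15},{"rot":[0,0,-0.03],"dp":[0.00006,0.0039,0],"fingers":0.15},{"rot":[0,0,-0.03],"dp":[0.00006,0.0039,0],"fingers":0.15},{"rot":[0,0,-0.03],"dp":[0.00006,0.0039,0],"fingers":0.15}]' >/dev/null; python3 fchk.py &&
python3 -m crank '[{"rot":[0,0,-0.025],"dp":[0.00004,0.0033,0],"fingers":0.15},{"rot":[0,0,-0.02],"dp":[0.00002,0.0026,0],"fingers":0.15},{"rot":[0,0,-0.01],"dp":[0,0.0013,0],"fingers":0.15},{"rot":[0,0,-0.005],"dp":[0,0.0007,0],"fingers":0.15},{"rot":[0,0,0],"dp":[0,0,0],"fingers":0.15}]' >/dev/null; python3 fchk.py
python3 - <<'E'
from h import *
import cv2
for c in ["side","scene"]:
    f=bot.grab_frame(c); p=f["pixels"]
    for q in ["cruet","mark_spot","knob_top"]:
        r=bot.tip_of(c,q); d=r[0]["centre"] if r else None
        print(c,q,d and np.round(d,1),r and r[0]["score"])
    def pr(X): q=f["R"]@np.array(X,float)+f["t"]; return np.array([f["fx"]*q[0]/q[2]+f["cx"],f["fy"]*q[1]/q[2]+f["cy"]])
    print("marker px",pr([342.2,-53,8]),"mark",pr([420.4,-31.9,30]))
    u,v=pr([400,-30,60]).astype(int); cr=p[max(v-70,0):v+70,max(u-90,0):u+90]
    cv2.imwrite(f"pics/{c}2.png",cv2.resize(cr,None,fx=4,fy=4,interpolation=cv2.INTER_CUBIC)); print("crop off",u-90,v-70)
E
```

```text
t 13.58 pos [621.3  91.9  62.5] j6 -0.786 F [2.  1.2 5.4] M [ 0.185 -0.225  0.002] gap 0.202 grip 21.8
  r 129.9 ang 46.26 toolx 47.66
t 14.00 pos [615.3  97.3  62.5] j6 -0.836 F [0.8 2.4 6. ] M [ 0.42  -0.25  -0.055] gap 0.204 grip 21.9
  r 129.9 ang 49.83 toolx 51.03
side cruet [527.3  -5.5   2.9] 0.6
side mark_spot [421.7 -32.6  31.1] 0.85
side knob_top [531.   -3.2 131.2] 0.9
marker px [304.25651363 213.95745106] mark [280.15005701 210.08586346]
crop off 197 135
scene cruet [421.6 -31.7  29.1] 0.83
scene mark_spot [419.6 -30.5  27.8] 0.68
scene knob_top [534.1  -3.  136.8] 0.91
marker px [280.69257493 184.3789788 ] mark [269.70197116 192.98383473]
crop off 184 114
```

View pics/side2.png

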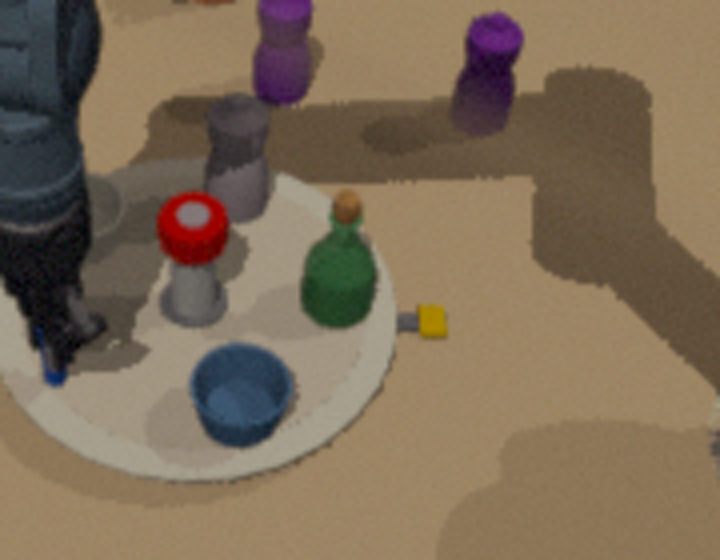

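View pics/scene2.png

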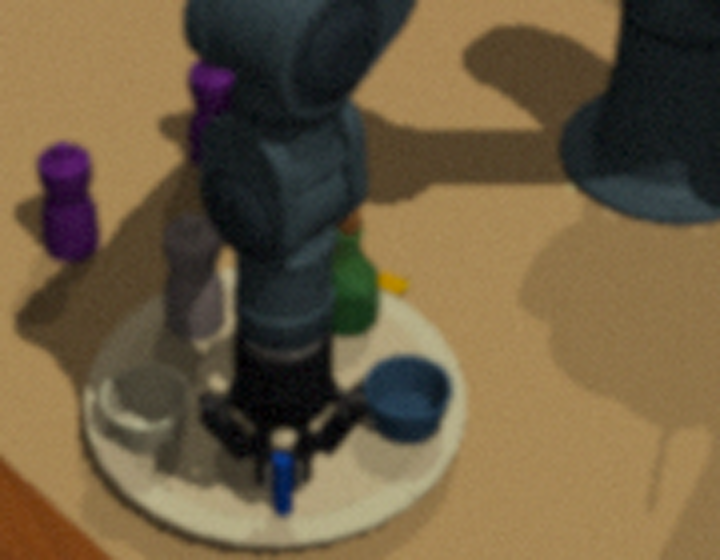

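Run:
```python
from h import *
f=bot.grab_frame("side")
def pr(X): X=np.atleast_2d(X).astype(float); q=X@f["R"].T+f["t"]; return np.c_[f["fx"]*q[:,0]/q[:,2]+f["cx"]-197,f["fy"]*q[:,1]/q[:,2]+f["cy"]-135]*4
a=np.array([531.5,-2]); th=np.linspace(0,2*np.pi,90)
def circ(c,r,z): return np.c_[c[0]+r*np.cos(th),c[1]+r*np.sin(th),0*th+z]
for yaw in [13.5,14.5,15.5]:
    m=np.radians(yaw); print("yaw",yaw,"marker ctr",pr([*(a-196*np.array([np.cos(m),np.sin(m)])),8]).round())
for g in [11,13,15,17,19]:
    m=np.radians(g); c=a-115*np.array([np.cos(m),np.sin(m)])
    b=pr(circ(c,30,32)); print(g,"bottom v",b[:,1].max().round(1),"u mid",(b[:,0].min()+b[:,0].max())/2,"top ctr",pr([*c,156]).round(1))
print("knob top",pr([*a,134]).round(1))
p=f["pixels"].astype(int); G=(p[...,1]>p[...,2]*1.5)&(p[...,1]>p[...,0]*1.3); v,u=np.nonzero(G[150:230,260:300]); v=(v+150-135+.5)*4;u=(u+260-197+.5)*4; print("green u",u.min(),u.max(),"v",v.min(),v.max())
Y=(p[...,2]>150)&(p[...,1]>110)&(p[...,0]<60); v,u=np.nonzero(Y[200:230,295:320]); print("yellow",(u.mean()+295.5-197)*4,(v.mean()+200.5-135)*4)
Rd=(p[...,2]>2.5*p[...,1])&(p[...,2]>90); v,u=np.nonzero(Rd[160:215,225:260]); print("red u",(u.min()+u.max()+451-394)*2,"v",(v.min()+160-135)*4)
```

```text
yaw 13.5 marker ctr [[430. 321.]]
yaw 14.5 marker ctr [[429. 318.]]
yaw 15.5 marker ctr [[429. 314.]]
11 bottom v 336.6 u mid 333.14941159964314 top ctr [[345.1 202.1]]
13 bottom v 332.5 u mid 333.033727966373 top ctr [[345.  198.1]]
15 bottom v 328.5 u mid 332.74498947205234 top ctr [[344.6 194.2]]
17 bottom v 324.5 u mid 332.28475891865776 top ctr [[344.1 190.2]]
19 bottom v 320.5 u mid 331.65478696399157 top ctr [[343.4 186.3]]
knob top [[189.4 215.6]]
green u 306.0 370.0 v 226.0 322.0
yellow 432.4186046511627 318.7441860465117
red u 192 v 192
```

The cruet sits in line with the yellow marker to within the measuring error: cruet about 14–15°, marker about 14.4°, tray turned 36.0°. I'll release and rise.

```bash
python3 -m crank '[{"rot":[0,0,0],"dp":[0,0,0],"fingers":0.3},{"rot":[0,0,0],"dp":[0,0,0],"fingers":0.45},{"rot":[0,0,0],"dp":[0,0,0],"fingers":0.6},{"rot":[0,0,0],"dp":[0,0,0],"fingers":0.7},{"rot":[0,0,0],"dp":[0,0,0],"fingers":0.7}]' >/dev/null; python3 fchk.py
python3 -m crank '[{"rot":[0,0,0],"dp":[0,0,-0.015],"fingers":0.7},{"rot":[0,0,0],"dp":[0,0,-0.03],"fingers":0.7},{"rot":[0,0,0],"dp":[0,0,-0.035],"fingers":0.7},{"rot":[0,0,0],"dp":[0,0,-0.035],"fingers":0.7},{"rot":[0,0,0],"dp":[0,0,-0.03],"fingers":0.7}]' >/dev/null
python3 -m crank '[{"rot":[0,0,0],"dp":[0.03,0,-0.01],"fingers":0.7},{"rot":[0,0,0],"dp":[0.035,0,-0.01],"fingers":0.7},{"rot":[0,0,0],"dp":[0.035,0,0],"fingers":0.7},{"rot":[0,0,0],"dp":[0.02,0,0],"fingers":0.7},{"rot":[0,0,0],"dp":[0,0,0],"fingers":0.7}]' >/dev/null
python3 - <<'E'
from h import *
import cv2
st()
f=bot.grab_frame("wrist"); cv2.imwrite("pics/w3.png",f["pixels"])
for q in ["cruet","mark_spot","post","knob_top"]: print(q,[(np.round(d["centre"],1).tolist(),round(d["score"],2)) for d in bot.tip_of("wrist",q)[:2]])
E
```

```text
t 14.87 pos [613.2  95.9  60.7] j6 -0.835 F [-0.   0.1  0.3] M [0.008 0.024 0.008] gap 0.703 grip 0.0
  r 127.5 ang 50.14 toolx 50.90
t 15.70 pos [5.356e+02 3.000e-01 2.267e+02] j6 -1.002 F [ 0.2  0.3 -0.6] M [-0.004  0.013  0.044] gap 0.696 grip 0.0
cruet [([531.2, -4.8, 2.1], 0.69), ([421.0, -32.6, 27.8], 0.56)]
mark_spot []
post [([609.1, 95.0, 94.7], 0.77), ([530.7, -2.7, -1.0], 0.57)]
knob_top [([532.4, -1.6, 131.6], 0.61), ([529.2, 3.1, 103.9], 0.45)]
```

View pics/w3.png

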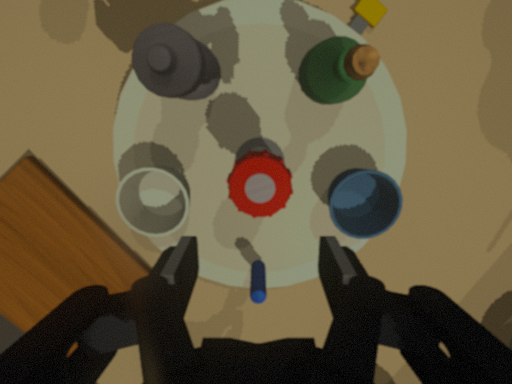

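The wrist picture shows everything upright, with the cruet (335,70; stopper 363,60) in front of the marker (370,12). One numeric check of the two angles before handing in.

Run:
```python
from h import *
f=bot.grab_frame("wrist"); p=f["pixels"].astype(int)
def pr(X): q=f["R"]@np.array(X,float)+f["t"]; return np.round([f["fx"]*q[0]/q[2]+f["cx"],f["fy"]*q[1]/q[2]+f["cy"]],1)
a=np.array([531.5,-2])
print("knob",pr([*a,134]))
for g in [11,13,15,17]:
    d=np.array([np.cos(np.radians(g)),np.sin(np.radians(g))]); print(g,"marker",pr([*(a-196*d),8]),"stopper",pr([*(a-115*d),156]),"foot",pr([*(a-115*d),30]))
def c(m): v,u=np.nonzero(m); return u.mean().round(1),v.mean().round(1),u.min(),u.max(),v.min(),v.max()
Y=(p[...,2]>130)&(p[...,1]>90)&(p[...,0]<50); Y[40:]=0; print("yellow",c(Y))
O=(p[...,2]>p[...,0]*1.8)&(p[...,2]>p[...,1]*1.2)&(p[...,2]>90); O[:40]=0;O[90:]=0;O[:,:330]=0;O[:,400:]=0; print("stopper",c(O))
```

```text
knob [262.5 183.9]
11 marker [382.5  12. ] stopper [379.3  60.2] foot [333.2  74.2]
13 marker [377.8   7.4] stopper [374.9  55.9] foot [330.3  71.6]
15 marker [373.    2.9] stopper [370.2  51.8] foot [327.3  69.1]
17 marker [367.9  -1.5] stopper [365.4  47.8] foot [324.3  66.7]
yellow (np.float64(373.9), np.float64(7.1), np.int64(358), np.int64(388), np.int64(0), np.int64(20))
stopper (np.float64(368.2), np.float64(52.3), np.int64(355), np.int64(382), np.int64(40), np.int64(67))
```

```bash
python3 -c "from station import bot; print(bot.job_done())"
```

```text
the job is handed in; nothing more can be done
None
```

I loosened the brake knob clockwise (it touched the end stop lightly, then I backed it off) and turned the tray 36° anticlockwise by its blue post. The cruet now stands at the yellow marker to within about 1° (2 mm) by the cameras, nothing was toppled, and the job is handed in; no verdict came back.

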